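# Set a fork damper: close the adjuster, then five clicks out

## Task

The suspension fork's compression damper stands clamped in the bench vise with its adjuster knob on top. Turn the knob clockwise until it comes up gently against its closed stop, without forcing it, then back it out exactly five clicks and let go, so that it rests in the fifth click. Leave the vise's neighbours on the bench where they are.

Things in the scene. Friction and masses are not known exactly. Their poses are not given: they have to be found in the camera images.
- damper: Damper unit: an upright aluminium tube 25 mm across, clamped between the vise's jaws, with a round cap 39 mm across on top. Origin on its axis at the tube's foot, z up along the axis. It cannot move. The cap's top is 134 mm above the origin.
- knob_grip (a point): Adjuster knob, turning about the damper's axis: grey disc 36 mm across, 6 mm high, with a black finger bar 34 mm long (x), 12 mm thick (y), 20 mm high. Point on the axis, 11 mm above the disc, 9 mm below the bar's top; x, y turn with the knob. Pinch the bar's long sides from above. Clockwise from above closes. It sits on its stem at a different angle each time: its angle does not tell the setting.
- detent_boss (a point): Small boss on the cap's side (+y) with the detent spring; 124 mm above the damper's origin. 15 clicks in a full turn, each a bump of about 0.15 N m: resistance is sharpest on leaving a click, fades to nothing half way, then the knob is pulled into the next click. Let go between clicks, it drops into the nearer. It starts in a click, 2 to 7 clicks out from closed; 12 is the open end.
- needle_seat (a point): Needle's seat inside the damper (fixed point on the axis, 100 mm above the damper's origin): the closed stop, at click zero. Past it the knob meets a spring of about 3 N m/rad on top of the click's 0.15 N m, so 0.3 N m, well above any click, is the stop. Forced 10 degrees past it (some 0.6 N m) the seat is damaged. Let go there, the knob springs back to click zero.
- needle_head (a point): Top of the bright steel needle, 4 mm across, in the middle of the knob's bar, standing 4 mm above the bar when closed. The stem's thread lifts it only 0.10 mm per click (165.0 mm above the damper's origin when closed, 165.5 mm at five clicks): too little to read from poses, so the clicks must be felt and counted.
- vise: Blue bench vise, fixed to the bench: 108 mm wide along y, 270 mm long along x, jaws up to 141 mm above the bench, its screw handle on the -x side. Origin on the bench under the damper's axis.
- oil_bottle: Bystander: white closed oil bottle, 60 mm across, 155 mm high, standing beside the vise. Origin at the centre of its underside.
- grease_tub: Bystander: white tub with grey lid, 72 mm across, 55 mm high. Origin at the centre of its underside.
- dial_gauge: Bystander: steel dial gauge lying face up, 56 mm across, 21 mm high, its plunger pointing 77 mm out along -x. Origin at the centre of the case's underside.
- spanner: Bystander: steel spanner 160 mm long lying along its x.

How it is judged:
By the outcome, as a careful person would: the job done as asked, in the order asked, and still so for the second after the job is handed in, with the robot touching nothing.
It also fails if it takes over 72 s, if anything falls off the work surface, if the arm or the gripper's body presses on something with over 40 N, if the wrist force passes 120 N, or if a joint passes its speed limit or range.

## Robot

A 7-joint arm with a two-finger parallel gripper is mounted at the origin on the work surface. World frame = base frame: x ahead of the robot, y to its left, z up, the work surface at z = 0. Lengths are in m, angles in rad, forces in N, time in s.
With the tool pointing down it reaches from about 0.4 to 0.875 m from the base axis. Payload 6.5 kg.
Tool frame: the origin (TCP) lies at the very end of the fingers, on their centre line; the grasp point (between the pads) lies 19 mm behind it; x points along the fingers, y is the direction in which the jaws open and shut, and the axes are right-handed (so a half turn about x gives the same grasp; the last joint's range is limited). The gripper opens to 85 mm and grips with 20 to 120 N. Pads are 22 mm wide; open, the fingers measure 114 mm over their backs; the gripper's body (76 mm by 85 mm) begins 54 mm behind the grasp point. The pads swing forward as they close: fully open they stand 13 mm farther back than shut.
Start: joints at [1.111, 0.536, -0.004, 1.538, 0.003, 1.067, -0.071], TCP at [0.249, -0.6, 0.231] pointing down, gripper open.
Joint ranges: [-2.7, 2.7], [-0.37, 2.16], [-1.27, 1.26], [0.24, 2.4], [-1.31, 4.45], [0.19, 1.91], [-2.76, 2.76]. Speed limits (rad/s): [2.39, 2.39, 3.14, 3.14, 3.14, 3.14, 3.14].

## Interface

Orientations are given as a unit quaternion [w, x, y, z].
In Python, from station import sensors, capture, camera_params, ticket gives the robot as it stands.
- The arm moves only by the shell command python3 -m inch 'ROWS'. ROWS is JSON, a list of rows, each a list of 5 numbers: the closure, from 0 (fully open) to 1 (shut), then the shift along the tool's x, y, z in cm, then the turn about the tool's x in rad. A call has exactly 8 rows; each row is the pose to reach, as a shift and turn from the pose commanded when the call began, along the tool's axes at that moment; what a row does not reach only later rows make up. A row lasts 1/10 s, in which the tool goes at most 50 mm and 8.59 degrees, less where a joint would pass 70% of its speed; a pose out of reach is approached as far as the arm can. A call with a gripper value outside its range is refused whole. The fingers move at their own pace and stop on an object; the grip force is fixed at half the most. Time passes only in rows, so rows that repeat a pose let the fingers close, or fill a call up. It gives the time, the measured TCP pose, the force and the opening at its end, in the units of the state.
- sensors.state(): the state, without advancing time (a new reading comes with each control period).
- capture(name): name is "scene" or "top" or "wrist"; returns (picture, depth): 400x640x3 uint8, red, green, blue; 400x640 float32, m along the optical axis (not along the pixel's ray), 0 where there is no reading.
- camera_params(name): a dict with "camera_matrix" (3x3 intrinsics, pixels), "position" and "rotation" of the camera in the world. Camera axes: x right, y down, z forward; pixel columns grow to the right and rows downward; lengths in m; the calibration is good to about 2 mm. A picture is of the moment at which its call begins: read the wrist's pose just before it. camera_params takes no time and is no camera call; for the wrist camera it gives the pose at the moment of the call.
- ticket.job_done(): hands the job in, once; it reports no verdict.
The state is a dict: "time_s": time; "q": joint angles; "joint_vel": joint speeds; "joint_torque": joint torques, N m; "eef_pos": TCP position; "eef_rot": TCP orientation; "force": force on the tool from outside, world axes, zero at the start; "ft_torque": the same for the moment, N m; "gripper_width": finger opening in m.
Only numpy, scipy, OpenCV 4.12 (cv2) and the standard library are available. Lean on these libraries where they do the work, as an engineer would, in place of code of your own. Each camera call takes 0.05 s, during which the arm holds its last target. There are 200 camera calls.

## Working session

There is one attempt and no reset: what is moved stays moved. The work goes in short steps, Python scripts to look and compute and a shell command to move; the robot and the scene stay as the last step left them, time stands still between calls to the robot, and variables do not carry over. Pictures are saved under pics/ and viewed, about 8 in all and at most 12, crops included, and the job is handed in when it is done.

```bash
mkdir -p pics; ls; python3 - <<'E'
from station import sensors,capture,camera_params
import cv2,numpy as np
s=sensors.state();print(s)
for n in("scene","top"):
    im,d=capture(n);cv2.imwrite(f"pics/{n}0.png",im[:,:,::-1]);np.savez(f"pics/{n}0.npz",d=d,im=im)
    p=camera_params(n);print(n,p)
E
```

```text
pics
{'time_s': 0.0, 'q': array([ 1.1108001 ,  0.53718114, -0.00442331,  1.53886517,  0.00260686,
        1.0673065 , -0.071215  ]), 'joint_vel': array([-0.00016872,  0.00118208, -0.00110457,  0.00072476, -0.00070325,
       -0.0012283 , -0.00011374]), 'joint_torque': array([-6.30701161e-04, -5.83407211e+01,  1.04837459e+00, -2.59097511e+01,
        1.23869747e-02,  9.58884833e-03,  7.50510821e-06]), 'eef_pos': array([ 0.24913256, -0.59967583,  0.23040664]), 'eef_rot': array([-0.13774991, -0.69327026, -0.13894285,  0.69361098]), 'force': array([-0.83057368, -0.20511716,  0.61677579]), 'ft_torque': array([-0.05174366, -0.01875477,  0.01349089]), 'gripper_width': 0.08514941800339254}
scene {'camera_matrix': array([[463.74320745,   0.        , 320.27821705],
       [  0.        , 463.74320745, 195.14788614],
       [  0.        ,   0.        ,   1.        ]]), 'position': array([1.23420403, 0.47910249, 0.89689697]), 'rotation': array([-0.19882772,  0.42157557,  0.80905117, -0.35801925])}
top {'camera_matrix': array([[454.2295997 ,   0.        , 321.87218235],
       [  0.        , 454.2295997 , 200.20562634],
       [  0.        ,   0.        ,   1.        ]]), 'position': array([0.45931082, 0.02991876, 1.10111991]), 'rotation': array([-0.03297364,  0.71099468, -0.70198805,  0.02474034])}
```

View pics/top0.png

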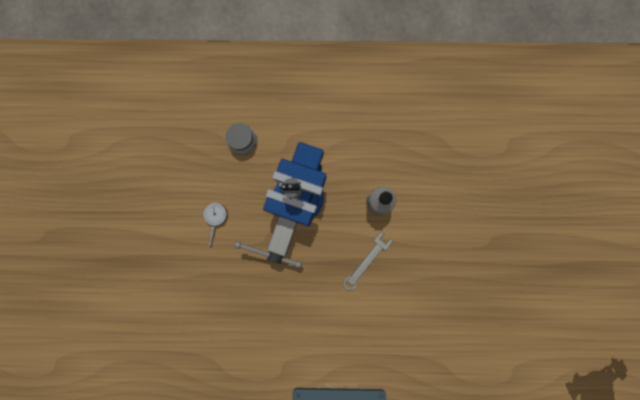

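View pics/scene0.png

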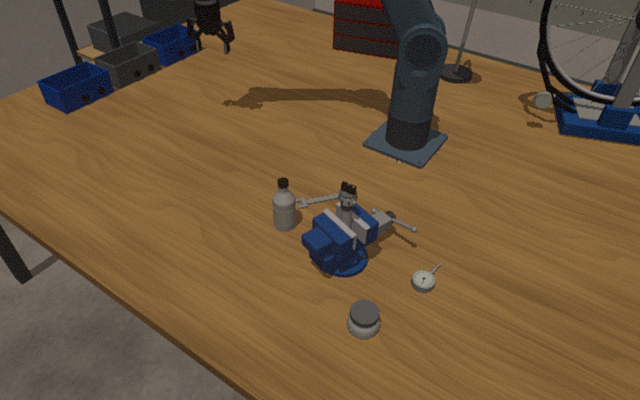

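The top view shows the knob's dark bar at about (290,187), with the bottle at (383,200), tub at (240,138), gauge at (214,214) and spanner at (367,262). In the scene view the knob is at (348,188). Next I'll measure the bar.

```bash
cat >h.py <<'E'
import numpy as np,cv2
from scipy.spatial.transform import Rotation as R
def rot(q): return R.from_quat(np.r_[q[1:],q[0]])
def pts(u,v,d,p):
    K=p["camera_matrix"];u,v,d=map(np.asarray,(u,v,d))
    c=np.stack([(u-K[0,2])/K[0,0]*d,(v-K[1,2])/K[1,1]*d,d+0*u],-1)
    return rot(p["rotation"]).apply(c)+p["position"]
def plane(u,v,z,p):
    c=pts(np.atleast_1d(u),np.atleast_1d(v),np.ones(np.size(u)),p)-p["position"]
    return p["position"]+c*((z-p["position"][2])/c[:,2:])
E
python3 - <<'E'
from h import *
from station import camera_params,sensors
for n,(x,y) in dict(top=(290,187),scene=(348,188)).items():
    f=np.load(f"pics/{n}0.npz");d=f["d"];g=f["im"].max(2);p=camera_params(n)
    m=np.zeros(g.shape,bool);m[y-14:y+15,x-16:x+17]=1
    v,u=np.where(m&(g<45)&(d>0))
    P=pts(u,v,d[v,u],p);print(n,len(u),u.mean(),v.mean(),P.min(0),P.max(0),np.median(P,0))
    t=P[:,2]>np.percentile(P[:,2],90)-.006;Q=P[t]; c=Q.mean(0);w,V=np.linalg.eigh(np.cov(Q[:,:2].T))
    print(len(Q),c,w**.5,np.degrees(np.arctan2(V[1,1],V[0,1])))
    im=cv2.resize(f["im"][y-40:y+40,x-50:x+50,::-1],None,fx=5,fy=5,interpolation=cv2.INTER_CUBIC);cv2.imwrite(f"pics/{n}c.png",im)
f=np.load("pics/top0.npz");p=camera_params("top")
for k,(u,v) in dict(bottle=(386,198),tub=(240,136)).items(): print(k,pts(u,v,f["d"][v,u],p))
s=sensors.state();print(rot(s["eef_rot"]).as_matrix())
E
```

```text
top 79 291.9367088607595 187.73417721518987 [0.54880551 0.08519649 0.22293461] [0.5596356  0.11528248 0.24860664] [0.5518665  0.09564981 0.24378702]
60 [0.55359205 0.09747346 0.24429691] [0.00305865 0.00843739] 95.58774781741816
scene 102 347.80392156862746 188.19607843137254 [0.55297107 0.0905967  0.22763591] [0.56617581 0.12356699 0.24624736] [0.56294453 0.10758675 0.23954717]
52 [0.56154061 0.10618731 0.24284511] [0.00301038 0.00989042] 88.34000650769669
bottle [ 0.54294415 -0.09238137  0.15476722]
tub [0.6940199  0.23703287 0.05215852]
[[-7.21817912e-04  3.83709850e-01 -9.23453426e-01]
 [ 1.40107991e-03 -9.23452372e-01 -3.83710507e-01]
 [-9.99998758e-01 -1.57080116e-03  1.28956300e-04]]
```

View pics/topc.png

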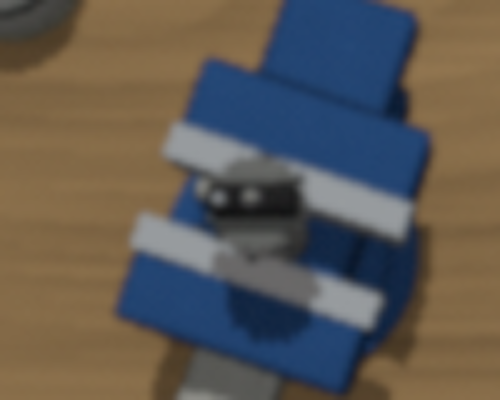

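The crop shows the bar running roughly along world y, centred near (0.556, 0.103) with its top at about 0.245. I'll move above it for a wrist view.

```bash
python3 -m inch '[[0,-15,-5,-5,-0.1],[0,-15,-10,-10,-0.25],[0,-15,-15,-15,-0.4],[0,-15,-20,-20,-0.55],[0,-15,-24,-24,-0.7],[0,-15,-28,-29,-0.85],[0,-15,-31,-32,-1.0],[0,-15,-34,-35,-1.17]]'; python3 - <<'E'
from h import *
from station import sensors
s=sensors.state();M=rot(s["eef_rot"]).as_matrix();print(s["q"],M.round(3));print(M.T@(np.array([.556,.103,.38])-s["eef_pos"])*100)
E
```

```text
time_s: 0.9
eef_pos: [0.3873, -0.276, 0.3703]
eef_rot: [-0.495, -0.505, -0.495, 0.505]
force: [1.3, -0.0, 0.1]
gripper_width: 0.0854
[ 0.86128158  0.1231491  -0.36991811  1.78117     0.04734033  1.24558619
  0.45778927] [[ 0.     1.    -0.021]
 [-0.001 -0.021 -1.   ]
 [-1.     0.     0.001]]
[ -0.99072177  16.06885972 -38.24253269]
```

```bash
python3 -m inch '[[0,0,2,-4.5,0],[0,0,4,-9,0],[0,0,6,-13.5,0],[0,0,8,-18,0],[0,0,10,-22.5,0],[0,0,12,-27,0],[0,0,14,-31.5,0],[0,0,16,-36,0]]';python3 -m inch '[[0,0,0,-2.2,0],[0,0,0,-2.2,0],[0,0,0,-2.2,0],[0,0,0,-2.2,0],[0,0,0,-2.2,0],[0,0,0,-2.2,0],[0,0,0,-2.2,0],[0,0,0,-2.2,0]]'; python3 - <<'E'
from h import *
from station import sensors,capture,camera_params
s=sensors.state();M=rot(s["eef_rot"]).as_matrix();print(s["q"],M.round(3))
p=camera_params("wrist");im,d=capture("wrist");np.savez("pics/w1.npz",im=im,d=d);cv2.imwrite("pics/w1.png",im[:,:,::-1])
import pickle;pickle.dump((p,s),open("pics/w1.pkl","wb"));print(p)
E
```

```text
time_s: 1.7
eef_pos: [0.557, 0.0792, 0.3697]
eef_rot: [-0.493, -0.507, -0.493, 0.507]
force: [1.1, -0.2, 1.0]
gripper_width: 0.0852
time_s: 2.5
eef_pos: [0.5572, 0.0993, 0.3701]
eef_rot: [-0.493, -0.507, -0.493, 0.507]
force: [-0.1, -0.5, 0.1]
gripper_width: 0.0854
[ 0.23518992  0.34107406 -0.64257988  1.55837286  0.20901492  1.31183696
 -0.46095428] [[ 0.     1.    -0.028]
 [-0.    -0.028 -1.   ]
 [-1.     0.     0.   ]]
{'camera_matrix': array([[296.90796021,   0.        , 316.14091534],
       [  0.        , 296.90796021, 196.63284934],
       [  0.        ,   0.        ,   1.        ]]), 'position': array([0.55961525, 0.17046558, 0.51306549]), 'rotation': array([ 0.14407526,  0.98947728, -0.01315882, -0.00197015])}
```

View pics/w1.png

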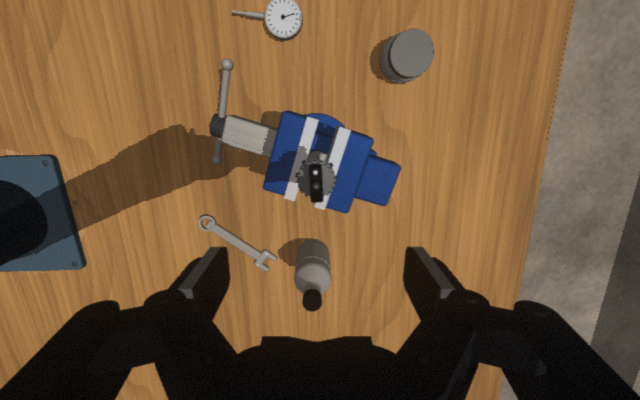

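The wrist view shows the black bar from about (314,166) to (318,202), with the bright needle at (316,173). Next I'll measure the bar here.

```bash
python3 - <<'E'
from h import *
import pickle
p,s=pickle.load(open("pics/w1.pkl","rb"));f=np.load("pics/w1.npz");g=f["im"].max(2);d=f["d"]
cv2.imwrite("pics/w1c.png",cv2.resize(f["im"][145:215,275:355,::-1],None,fx=7,fy=7,interpolation=cv2.INTER_CUBIC))
m=np.zeros(g.shape,bool);m[160:210,300:332]=1
m&=(g<45);n,l,st,c=cv2.connectedComponentsWithStats(m.astype(np.uint8));k=1+st[1:,4].argmax();print(st[k],c[k])
v,u=np.where((l==k)&(d>0));P=pts(u,v,d[v,u],p);z=np.percentile(P[:,2],[5,25,50,75,95]);print(z)
Q=P[P[:,2]>z[4]-.005];print(len(Q),Q.mean(0),Q.min(0),Q.max(0));r=cv2.minAreaRect((Q[:,:2]*1000).astype(np.float32));print(r)
w,V=np.linalg.eigh(np.cov(Q[:,:2].T));print(w**.5,np.degrees(np.arctan2(V[1,1],V[0,1])))
E
```

```text
[309 164  14  38 389] [315.3059126  182.65552699]
[0.23040926 0.24449377 0.24522117 0.24577377 0.24658344]
342 [0.55728575 0.10266002 0.24530714] [0.55144393 0.08621675 0.24208468] [0.56305216 0.11895947 0.24746669]
((557.2605590820312, 102.65868377685547), (11.163677215576172, 32.77759552001953), 1.4147909879684448)
[0.00337864 0.00955468] 91.21272633062817
```

View pics/w1c.png

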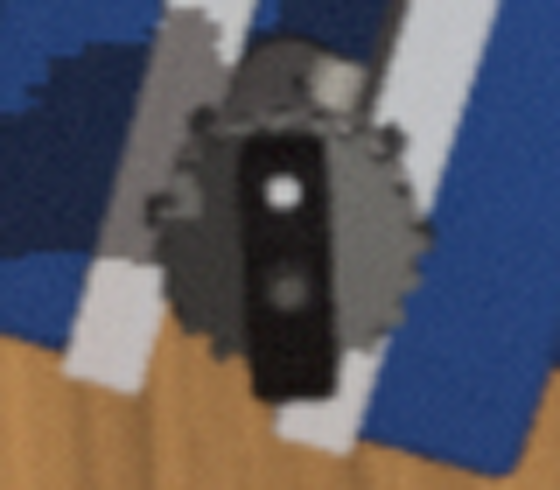

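The crop shows the bar at about 91° in world, centre (0.5573, 0.1027), top 0.2455, with the needle at its middle (288,290). The disc top is at about 0.2255, so the fingertips go to 0.230. I'll turn slightly and descend.

```bash
python3 -m inch '[[0,3,0,-0.3,-0.05],[0,6,0,-0.3,-0.05],[0,9,0,-0.3,-0.05],[0,11,0,-0.3,-0.05],[0,12.5,0,-0.3,-0.05],[0,13.5,0,-0.3,-0.05],[0,14,0,-0.3,-0.05],[0,14,0,-0.3,-0.05]]'; cat >st.py <<'E'
from h import *
from station import sensors
s=sensors.state();M=rot(s["eef_rot"]).as_matrix()
print("yaw %.2f"%np.degrees(np.arctan2(M[1,1],M[0,1])),"tz %.3f"%s["ft_torque"][2],"T",s["ft_torque"].round(3),"F",s["force"].round(2),"q",s["q"].round(2),s["eef_pos"].round(4))
E
python3 st.py; python3 - <<'E'
from h import *
from station import capture
im,d=capture("wrist");cv2.imwrite("pics/w2.png",cv2.resize(im[100:340,200:440,::-1],None,fx=2.4,fy=2.4))
E
```

```text
time_s: 3.35
eef_pos: [0.5574, 0.1027, 0.23]
eef_rot: [0.506, 0.494, 0.506, -0.494]
force: [0.6, -0.5, -0.7]
gripper_width: 0.0855
yaw 1.32 tz -0.012 T [ 0.031  0.013 -0.012] F [ 0.62 -0.53 -0.68] q [ 0.2   0.47 -0.62  1.74  0.31  1.03 -0.5 ] [0.5574 0.1027 0.23  ]
```

View pics/w2.png

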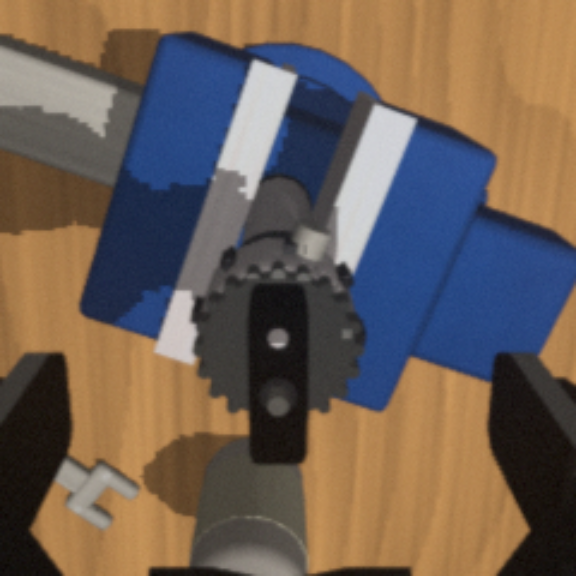

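The bar is square to the jaws and centred: bar at column 278, fingers at 70 and 490. Closing.

```bash
for i in 1 2; do python3 -m inch '[[1,0,0,0,0],[1,0,0,0,0],[1,0,0,0,0],[1,0,0,0,0],[1,0,0,0,0],[1,0,0,0,0],[1,0,0,0,0],[1,0,0,0,0]]'|tail -1; python3 st.py;done
```

```text
gripper_width: 0.0103
yaw 1.32 tz 0.059 T [-0.105  0.426  0.059] F [-1.47 -0.82  4.04] q [ 0.2   0.47 -0.62  1.74  0.31  1.03 -0.5 ] [0.5573 0.1027 0.2303]
gripper_width: 0.0103
yaw 1.32 tz -0.019 T [-0.123  0.445 -0.019] F [-2.55 -1.86  5.03] q [ 0.2   0.47 -0.62  1.74  0.31  1.03 -0.5 ] [0.5574 0.1027 0.2303]
```

Gripped, with about zero torque at rest. Now a gentle clockwise probe of 5°.

```bash
python3 -m inch '[[1,0,0,0,0.02],[1,0,0,0,0.04],[1,0,0,0,0.06],[1,0,0,0,0.08],[1,0,0,0,0.09],[1,0,0,0,0.09],[1,0,0,0,0.09],[1,0,0,0,0.09]]'|tail -1; python3 st.py
cat >>st.py <<'E'
E
cat >av.py <<'E'
from station import sensors,capture
import numpy as np
a=[]
for i in range(3): capture("wrist");a.append(sensors.state()["ft_torque"][2])
print("avg tz %.3f sd %.3f"%(np.mean(a),np.std(a)))
E
python3 av.py
```

```text
gripper_width: 0.0103
yaw -3.82 tz 0.125 T [-0.074  0.388  0.125] F [-1.05 -0.23  4.64] q [ 0.19  0.46 -0.6   1.74  0.3   1.03 -0.58] [0.5574 0.1027 0.2303]
avg tz 0.138 sd 0.016
```

```bash
python3 -m inch '[[1,0,0,0,0.04],[1,0,0,0,0.08],[1,0,0,0,0.12],[1,0,0,0,0.16],[1,0,0,0,0.2],[1,0,0,0,0.24],[1,0,0,0,0.29],[1,0,0,0,0.33]]'|tail -1; python3 st.py
python3 -m inch '[[1,0,0,0,0.0],[1,0,0,0,0.02],[1,0,0,0,0.04],[1,0,0,0,0.06],[1,0,0,0,0.08],[1,0,0,0,0.09],[1,0,0,0,0.09],[1,0,0,0,0.09]]'|tail -1; python3 st.py;python3 av.py
```

```text
gripper_width: 0.0104
yaw -22.86 tz 0.082 T [-0.141  0.521  0.082] F [-2.25  0.08  5.97] q [ 0.14  0.45 -0.52  1.74  0.26  1.02 -0.88] [0.5571 0.1028 0.2303]
gripper_width: 0.0106
yaw -27.88 tz 0.068 T [-0.065  0.608  0.068] F [-2.94 -0.11  5.78] q [ 0.12  0.44 -0.51  1.74  0.25  1.02 -0.96] [0.5571 0.1028 0.2303]
avg tz 0.066 sd 0.033
```

```bash
python3 -m inch '[[1,0,0,0,0.04],[1,0,0,0,0.08],[1,0,0,0,0.12],[1,0,0,0,0.16],[1,0,0,0,0.2],[1,0,0,0,0.24],[1,0,0,0,0.29],[1,0,0,0,0.33]]'|tail -1; python3 st.py; python3 av.py
python3 -m inch '[[1,0,0,0,0.0],[1,0,0,0,0.02],[1,0,0,0,0.04],[1,0,0,0,0.06],[1,0,0,0,0.08],[1,0,0,0,0.09],[1,0,0,0,0.09],[1,0,0,0,0.09]]'|tail -1; python3 st.py;python3 av.py
```

```text
gripper_width: 0.0105
yaw -46.91 tz 0.061 T [-0.072  0.703  0.061] F [-3.18 -0.12  6.55] q [ 0.07  0.43 -0.44  1.75  0.21  1.01 -1.26] [0.5569 0.1029 0.2302]
avg tz -0.039 sd 0.034
gripper_width: 0.0102
yaw -51.93 tz 0.091 T [-0.051  0.763  0.091] F [-3.5   0.4   6.53] q [ 0.06  0.43 -0.42  1.75  0.2   1.01 -1.34] [0.557  0.103  0.2303]
avg tz 0.073 sd 0.015
```

```bash
python3 -m inch '[[1,0,0,0,0.04],[1,0,0,0,0.08],[1,0,0,0,0.12],[1,0,0,0,0.16],[1,0,0,0,0.2],[1,0,0,0,0.24],[1,0,0,0,0.29],[1,0,0,0,0.33]]'|tail -1; python3 st.py; python3 av.py
python3 -m inch '[[1,0,0,0,0.0],[1,0,0,0,0.02],[1,0,0,0,0.04],[1,0,0,0,0.06],[1,0,0,0,0.08],[1,0,0,0,0.09],[1,0,0,0,0.09],[1,0,0,0,0.09]]'|tail -1; python3 st.py;python3 av.py
```

```text
gripper_width: 0.0102
yaw -70.97 tz 0.096 T [0.077 0.741 0.096] F [-3.17  0.66  6.33] q [ 0.01  0.42 -0.35  1.75  0.17  1.   -1.64] [0.5568 0.1031 0.2303]
avg tz 0.011 sd 0.024
gripper_width: 0.0104
yaw -75.98 tz 0.052 T [0.093 0.804 0.052] F [-3.18  0.06  5.43] q [-0.01  0.42 -0.33  1.75  0.16  1.   -1.72] [0.5568 0.1032 0.2303]
avg tz 0.107 sd 0.020
```

```bash
python3 -m inch '[[1,0,0,0,0.04],[1,0,0,0,0.08],[1,0,0,0,0.12],[1,0,0,0,0.16],[1,0,0,0,0.2],[1,0,0,0,0.24],[1,0,0,0,0.29],[1,0,0,0,0.33]]'|tail -1; python3 st.py; python3 av.py
python3 -m inch '[[1,0,0,0,0.0],[1,0,0,0,0.02],[1,0,0,0,0.04],[1,0,0,0,0.06],[1,0,0,0,0.08],[1,0,0,0,0.09],[1,0,0,0,0.09],[1,0,0,0,0.09]]'|tail -1; python3 st.py;python3 av.py
```

```text
gripper_width: 0.0104
yaw -95.02 tz 0.088 T [0.158 0.761 0.088] F [-3.98  0.45  5.06] q [-0.06  0.41 -0.26  1.75  0.12  0.99 -2.03] [0.5568 0.1034 0.2303]
avg tz 0.016 sd 0.026
gripper_width: 0.0104
yaw -100.04 tz 0.097 T [0.099 0.782 0.097] F [-2.52  2.16  5.09] q [-0.07  0.41 -0.24  1.75  0.11  0.99 -2.11] [0.5568 0.1035 0.2303]
avg tz 0.084 sd 0.016
```

```bash
python3 -m inch '[[1,0,0,0,0.04],[1,0,0,0,0.08],[1,0,0,0,0.12],[1,0,0,0,0.16],[1,0,0,0,0.2],[1,0,0,0,0.24],[1,0,0,0,0.29],[1,0,0,0,0.33]]'|tail -1; python3 st.py; python3 av.py
python3 -m inch '[[1,0,0,0,0.0],[1,0,0,0,0.02],[1,0,0,0,0.04],[1,0,0,0,0.06],[1,0,0,0,0.08],[1,0,0,0,0.09],[1,0,0,0,0.09],[1,0,0,0,0.09]]'; python3 st.py;python3 av.py
```

```text
gripper_width: 0.01
yaw -119.07 tz 0.095 T [0.258 0.775 0.095] F [-2.54  1.8   6.27] q [-0.13  0.4  -0.18  1.76  0.08  0.99 -2.41] [0.5568 0.1037 0.2303]
avg tz -0.007 sd 0.031
time_s: 15.15
eef_pos: [0.5569, 0.1037, 0.2303]
eef_rot: [0.208, -0.676, 0.207, 0.676]
force: [-3.1, 0.9, 4.6]
gripper_width: 0.0108
yaw -124.09 tz 0.066 T [0.246 0.724 0.066] F [-3.12  0.91  4.64] q [-0.14  0.4  -0.16  1.76  0.07  0.99 -2.49] [0.5569 0.1037 0.2303]
avg tz 0.073 sd 0.036
```

It's not the stop after 5 clicks, and the wrist is near its limit. I'll return to the click's rest, open, turn half a turn back and re-pinch.

```bash
python3 -m inch '[[1,0,0,0,-0.03],[1,0,0,0,-0.06],[1,0,0,0,-0.09],[1,0,0,0,-0.09],[0,0,0,0,-0.09],[0,0,0,0,-0.09],[0,0,0,0,-0.09],[0,0,0,0,-0.09]]'|tail -1; python3 st.py
python3 -m inch '[[0,0,0,0,0],[0,0,0,0,0],[0,0,0,0,0],[0,0,0,0,0],[0,0,0,0,-0.14],[0,0,0,0,-0.28],[0,0,0,0,-0.42],[0,0,0,0,-0.56]]'|tail -1; python3 st.py
```

```text
gripper_width: 0.0683
yaw -119.02 tz 0.021 T [0.019 0.023 0.021] F [ 0.09  0.14 -0.98] q [-0.13  0.4  -0.18  1.76  0.08  0.99 -2.41] [0.5574 0.1025 0.2298]
gripper_width: 0.0852
yaw -86.59 tz -0.030 T [ 0.008 -0.015 -0.03 ] F [ 0.41  0.24 -0.07] q [-0.04  0.41 -0.29  1.75  0.14  1.   -1.89] [0.5573 0.1026 0.2301]
```

```bash
python3 -m inch '[[0,0,0,0,-0.14],[0,0,0,0,-0.28],[0,0,0,0,-0.42],[0,0,0,0,-0.56],[0,0,0,0,-0.7],[0,0,0,0,-0.84],[0,0,0,0,-0.98],[0,0,0,0,-1.12]]'|tail -1
python3 -m inch '[[0,0,0,0,-0.14],[0,0,0,0,-0.28],[0,0,0,0,-0.42],[0,0,0,0,-0.56],[0,0,0,0,-0.7],[0,0,0,0,-0.84],[0,0,0,0,-0.98],[0,0,0,0,-1.12]]'|tail -1; python3 st.py;python3 - <<'E'
from h import *
from station import capture
im,d=capture("wrist");cv2.imwrite("pics/w3.png",cv2.resize(im[100:340,200:440,::-1],None,fx=2.4,fy=2.4))
E
```

```text
gripper_width: 0.0854
gripper_width: 0.0853
yaw 41.74 tz -0.089 T [ 0.041 -0.045 -0.089] F [ 0.7   0.14 -0.14] q [ 0.31  0.51 -0.77  1.73  0.4   1.06  0.13] [0.5574 0.1024 0.23  ]
```

View pics/w3.png

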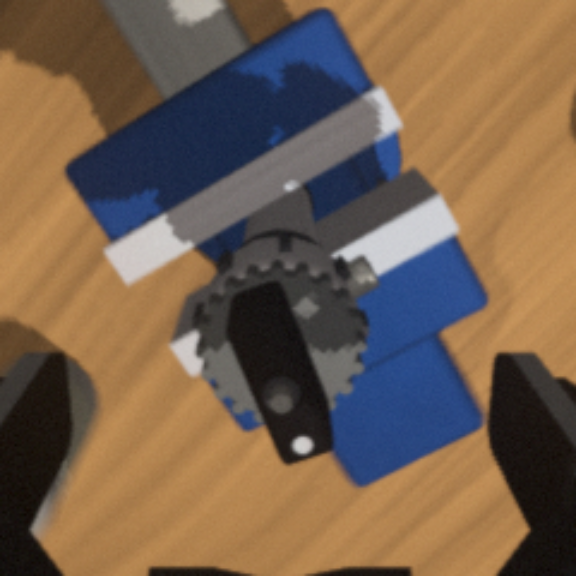

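The knob stayed put, with its bar tilted about 18° in the image. It needs another 0.335 rad, then close.

```bash
python3 -m inch '[[0,0,0,0,-0.12],[0,0,0,0,-0.24],[0,0,0,0,-0.335],[0,0,0,0,-0.335],[0,0,0,0,-0.335],[1,0,0,0,-0.335],[1,0,0,0,-0.335],[1,0,0,0,-0.335]]'|tail -1; python3 st.py
python3 -m inch '[[1,0,0,0,0],[1,0,0,0,0],[1,0,0,0,0],[1,0,0,0,0],[1,0,0,0,0],[1,0,0,0,0],[1,0,0,0,0],[1,0,0,0,0]]'|tail -1; python3 st.py;python3 av.py
python3 -m inch '[[1,0,0,0,0.02],[1,0,0,0,0.04],[1,0,0,0,0.06],[1,0,0,0,0.08],[1,0,0,0,0.09],[1,0,0,0,0.09],[1,0,0,0,0.09],[1,0,0,0,0.09]]'|tail -1; python3 st.py;python3 av.py
```

```text
gripper_width: 0.044
yaw 60.58 tz 0.003 T [ 0.003 -0.01   0.003] F [ 0.43  0.3  -0.25] q [ 0.36  0.53 -0.84  1.73  0.44  1.08  0.43] [0.5573 0.1027 0.2301]
gripper_width: 0.0102
yaw 60.63 tz 0.054 T [ 0.381 -0.197  0.054] F [0.68 1.57 2.68] q [ 0.36  0.53 -0.84  1.73  0.44  1.08  0.43] [0.5575 0.1029 0.2302]
avg tz 0.093 sd 0.024
gripper_width: 0.0103
yaw 55.47 tz 0.010 T [ 0.596 -0.235  0.01 ] F [1.71 2.14 5.74] q [ 0.34  0.53 -0.82  1.73  0.43  1.08  0.35] [0.5574 0.1028 0.2302]
avg tz 0.086 sd 0.044
```

Same as before: probing click 5 shows about 0.09 N m, an ordinary click. On to click 6.

```bash
python3 -m inch '[[1,0,0,0,0.04],[1,0,0,0,0.08],[1,0,0,0,0.12],[1,0,0,0,0.16],[1,0,0,0,0.2],[1,0,0,0,0.24],[1,0,0,0,0.29],[1,0,0,0,0.33]]'|tail -1; python3 st.py; python3 av.py
python3 -m inch '[[1,0,0,0,0.0],[1,0,0,0,0.02],[1,0,0,0,0.04],[1,0,0,0,0.06],[1,0,0,0,0.08],[1,0,0,0,0.09],[1,0,0,0,0.09],[1,0,0,0,0.09]]'; python3 st.py;python3 av.py
```

```text
gripper_width: 0.0106
yaw 36.44 tz 0.167 T [ 0.504 -0.244  0.167] F [1.92 2.62 4.47] q [ 0.29  0.5  -0.75  1.73  0.38  1.06  0.05] [0.5574 0.1027 0.2302]
avg tz 0.079 sd 0.028
time_s: 23.0
eef_pos: [0.5574, 0.1027, 0.2302]
eef_rot: [0.617, 0.346, 0.617, -0.346]
force: [1.1, 2.1, 5.2]
gripper_width: 0.0105
yaw 31.42 tz 0.092 T [ 0.518 -0.201  0.092] F [1.08 2.12 5.22] q [ 0.28  0.5  -0.73  1.73  0.37  1.06 -0.03] [0.5574 0.1027 0.2302]
avg tz 0.084 sd 0.015
```

```bash
python3 -m inch '[[1,0,0,0,0.04],[1,0,0,0,0.08],[1,0,0,0,0.12],[1,0,0,0,0.16],[1,0,0,0,0.2],[1,0,0,0,0.24],[1,0,0,0,0.29],[1,0,0,0,0.32]]'|tail -1; python3 st.py; python3 av.py
python3 -m inch '[[1,0,0,0,0.0],[1,0,0,0,0.01],[1,0,0,0,0.02],[1,0,0,0,0.03],[1,0,0,0,0.04],[1,0,0,0,0.05],[1,0,0,0,0.06],[1,0,0,0,0.06]]'; python3 st.py;python3 av.py
```

```text
gripper_width: 0.0104
yaw 12.97 tz 0.151 T [ 0.466 -0.098  0.151] F [1.04 2.04 5.79] q [ 0.23  0.48 -0.66  1.74  0.33  1.04 -0.31] [0.5572 0.1026 0.2302]
avg tz 0.001 sd 0.010
time_s: 24.9
eef_pos: [0.5572, 0.1026, 0.2302]
eef_rot: [0.54, 0.456, 0.54, -0.456]
force: [0.4, 2.6, 5.8]
gripper_width: 0.0106
yaw 9.66 tz 0.232 T [ 0.506 -0.124  0.232] F [0.37 2.57 5.8 ] q [ 0.22  0.47 -0.64  1.74  0.32  1.04 -0.37] [0.5572 0.1026 0.2302]
avg tz 0.282 sd 0.029
```

```bash
python3 -m inch '[[1,0,0,0,0.01],[1,0,0,0,0.02],[1,0,0,0,0.02],[1,0,0,0,0.02],[1,0,0,0,0.02],[1,0,0,0,0.02],[1,0,0,0,0.02],[1,0,0,0,0.02]]'; python3 st.py;python3 av.py
```

```text
time_s: 25.85
eef_pos: [0.5572, 0.1026, 0.2302]
eef_rot: [0.536, 0.461, 0.536, -0.462]
force: [0.1, 1.8, 6.0]
gripper_width: 0.0107
yaw 8.54 tz 0.322 T [ 0.458 -0.07   0.322] F [0.11 1.81 5.99] q [ 0.22  0.47 -0.64  1.74  0.32  1.04 -0.38] [0.5572 0.1026 0.2302]
avg tz 0.304 sd 0.025
```

Closed stop confirmed: about 0.31 N m, 4° past click zero (yaw ≈ 12.7°). Now back out, counting each click: feel it leaving, then resting.

```bash
python3 -m inch '[[1,0,0,0,-0.02],[1,0,0,0,-0.04],[1,0,0,0,-0.07],[1,0,0,0,-0.07],[1,0,0,0,-0.1],[1,0,0,0,-0.13],[1,0,0,0,-0.16],[1,0,0,0,-0.16]]'|tail -1; python3 av.py;python3 st.py
python3 -m inch '[[1,0,0,0,-0.05],[1,0,0,0,-0.1],[1,0,0,0,-0.15],[1,0,0,0,-0.2],[1,0,0,0,-0.25],[1,0,0,0,-0.29],[1,0,0,0,-0.33],[1,0,0,0,-0.33]]'|tail -1;  python3 av.py;python3 st.py
```

```text
gripper_width: 0.0104
avg tz -0.110 sd 0.016
yaw 17.64 tz -0.115 T [ 0.494 -0.136 -0.115] F [0.26 1.95 5.96] q [ 0.24  0.48 -0.68  1.74  0.34  1.05 -0.24] [0.5572 0.1026 0.2302]
gripper_width: 0.0104
avg tz 0.116 sd 0.031
yaw 36.59 tz 0.075 T [ 0.566 -0.229  0.075] F [1.52 2.37 4.73] q [ 0.29  0.5  -0.75  1.73  0.39  1.06  0.05] [0.5574 0.1027 0.2302]
```

```bash
python3 -m inch '[[1,0,0,0,-0.03],[1,0,0,0,-0.06],[1,0,0,0,-0.09],[1,0,0,0,-0.09],[1,0,0,0,-0.09],[1,0,0,0,-0.09],[1,0,0,0,-0.09],[1,0,0,0,-0.09]]'|tail -1; python3 av.py;python3 st.py
python3 -m inch '[[1,0,0,0,-0.05],[1,0,0,0,-0.1],[1,0,0,0,-0.15],[1,0,0,0,-0.2],[1,0,0,0,-0.25],[1,0,0,0,-0.29],[1,0,0,0,-0.33],[1,0,0,0,-0.33]]'|tail -1;  python3 av.py;python3 st.py
```

```text
gripper_width: 0.0102
avg tz -0.114 sd 0.030
yaw 41.71 tz -0.080 T [ 0.601 -0.164 -0.08 ] F [1.11 3.22 5.66] q [ 0.31  0.51 -0.77  1.73  0.4   1.06  0.13] [0.5573 0.1027 0.2302]
gripper_width: 0.0105
avg tz 0.105 sd 0.028
yaw 60.65 tz 0.085 T [ 0.579 -0.315  0.085] F [1.65 3.05 4.46] q [ 0.36  0.53 -0.84  1.73  0.44  1.08  0.43] [0.5575 0.1028 0.2302]
```

```bash
python3 -m inch '[[1,0,0,0,-0.03],[1,0,0,0,-0.06],[1,0,0,0,-0.09],[1,0,0,0,-0.09],[1,0,0,0,-0.09],[1,0,0,0,-0.09],[1,0,0,0,-0.09],[1,0,0,0,-0.09]]'|tail -1; python3 av.py;python3 st.py
python3 -m inch '[[1,0,0,0,-0.05],[1,0,0,0,-0.1],[1,0,0,0,-0.15],[1,0,0,0,-0.2],[1,0,0,0,-0.25],[1,0,0,0,-0.29],[1,0,0,0,-0.33],[1,0,0,0,-0.33]]'|tail -1;  python3 av.py;python3 st.py
```

```text
gripper_width: 0.0104
avg tz -0.098 sd 0.002
yaw 65.80 tz -0.096 T [ 0.632 -0.279 -0.096] F [1.85 3.21 5.12] q [ 0.37  0.54 -0.86  1.73  0.46  1.09  0.51] [0.5574 0.1029 0.2302]
gripper_width: 0.0104
avg tz 0.108 sd 0.020
yaw 84.74 tz 0.089 T [ 0.688 -0.338  0.089] F [2.28 3.14 6.03] q [ 0.41  0.57 -0.94  1.73  0.51  1.11  0.8 ] [0.5575 0.103  0.2302]
```

Three clicks out at yaw 84.7°. Two more to go.

```bash
python3 -m inch '[[1,0,0,0,-0.03],[1,0,0,0,-0.06],[1,0,0,0,-0.09],[1,0,0,0,-0.09],[1,0,0,0,-0.09],[1,0,0,0,-0.09],[1,0,0,0,-0.09],[1,0,0,0,-0.09]]'|tail -1; python3 av.py;python3 st.py
python3 -m inch '[[1,0,0,0,-0.05],[1,0,0,0,-0.1],[1,0,0,0,-0.15],[1,0,0,0,-0.2],[1,0,0,0,-0.25],[1,0,0,0,-0.29],[1,0,0,0,-0.33],[1,0,0,0,-0.33]]'|tail -1;  python3 av.py;python3 st.py
```

```text
gripper_width: 0.0104
avg tz -0.096 sd 0.025
yaw 89.92 tz -0.093 T [ 0.766 -0.317 -0.093] F [1.23 3.81 4.6 ] q [ 0.43  0.58 -0.96  1.73  0.52  1.11  0.88] [0.5574 0.1031 0.2302]
gripper_width: 0.0104
avg tz 0.077 sd 0.018
yaw 108.86 tz 0.098 T [ 0.778 -0.369  0.098] F [2.55 3.07 6.35] q [ 0.47  0.61 -1.03  1.72  0.57  1.14  1.17] [0.5575 0.1032 0.2302]
```

```bash
python3 -m inch '[[1,0,0,0,-0.03],[1,0,0,0,-0.06],[1,0,0,0,-0.09],[1,0,0,0,-0.09],[1,0,0,0,-0.09],[1,0,0,0,-0.09],[1,0,0,0,-0.09],[1,0,0,0,-0.09]]'|tail -1; python3 av.py;python3 st.py
python3 -m inch '[[1,0,0,0,-0.05],[1,0,0,0,-0.1],[1,0,0,0,-0.15],[1,0,0,0,-0.2],[1,0,0,0,-0.25],[1,0,0,0,-0.29],[1,0,0,0,-0.33],[1,0,0,0,-0.34]]';  python3 av.py;python3 st.py
```

```text
gripper_width: 0.0106
avg tz -0.130 sd 0.014
yaw 114.03 tz -0.111 T [ 0.882 -0.313 -0.111] F [0.83 3.92 5.64] q [ 0.48  0.62 -1.05  1.72  0.59  1.15  1.25] [0.5574 0.1032 0.2302]
time_s: 35.35
eef_pos: [0.5573, 0.1033, 0.2302]
eef_rot: [0.657, -0.262, 0.656, 0.263]
force: [1.3, 4.1, 5.9]
gripper_width: 0.01
avg tz -0.062 sd 0.030
yaw 133.53 tz -0.104 T [ 0.963 -0.297 -0.104] F [0.62 4.2  5.56] q [ 0.52  0.66 -1.13  1.72  0.64  1.18  1.54] [0.5573 0.1033 0.2302]
```

Click five: 133.5 − 12.7 ≈ 120.8°, just past the rest point. I'll open, rise straight up and check.

```bash
python3 -m inch '[[0,0,0,0,0],[0,0,0,0,0],[0,0,0,0,0],[0,0,0,0,0],[0,0,0,0,0],[0,0,0,0,0],[0,0,0,0,0],[0,0,0,0,0]]'|tail -1
python3 -m inch '[[0,-2,0,0,0],[0,-4,0,0,0],[0,-6,0,0,0],[0,-8,0,0,0],[0,-10,0,0,0],[0,-12,0,0,0],[0,-14,0,0,0],[0,-14,0,0,0]]'; python3 st.py; python3 - <<'E'
from h import *
from station import capture,camera_params
p=camera_params("wrist");im,d=capture("wrist");cv2.imwrite("pics/w4.png",im[:,:,::-1])
g=im.max(2);m=np.zeros(g.shape,bool);m[150:220,285:347]=1;m&=(g<45)&(d>0)
v,u=np.where(m);P=pts(u,v,d[v,u],p);Q=P[abs(P[:,2]-.2455)<.005];w,V=np.linalg.eigh(np.cov(Q[:,:2].T))
print(len(Q),Q.mean(0),w**.5,np.degrees(np.arctan2(V[1,1],V[0,1])))
E
```

```text
gripper_width: 0.0857
time_s: 37.1
eef_pos: [0.5583, 0.1036, 0.3726]
eef_rot: [0.659, -0.262, 0.656, 0.261]
force: [-0.2, 0.6, 1.0]
gripper_width: 0.0855
yaw 133.39 tz -0.003 T [ 0.067 -0.039 -0.003] F [-0.18  0.62  0.96] q [ 0.56  0.52 -1.2   1.54  0.49  1.41  1.66] [0.5583 0.1036 0.3726]
316 [0.55443123 0.09983171 0.24504058] [0.00344389 0.00937007] -137.07686531667076
```

View pics/w4.png

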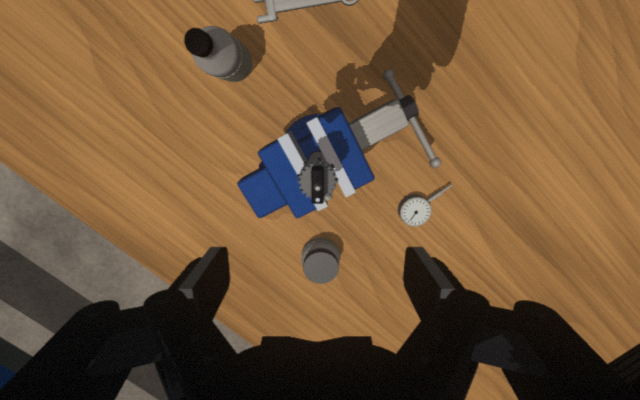

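The final view shows the knob's bar upright at (318,183), free of the gripper, with the neighbours undisturbed. The bar reads 42.9°. Two clicks clockwise of the start (7 to 5 out) should be 91.2 − 48 = 43.2°, so they agree.

```bash
python3 -c "
from station import ticket
print(ticket.job_done())"
```

```text
the job is handed in; nothing more can be done
None
```

The knob was closed to its stop, backed out exactly five clicks and let go. The job was handed in at about 37 s, with the gripper open and clear above the knob.

- **Closing:** I turned it clockwise click by click, re-pinching once after five clicks because the wrist was near its limit. The stop came at the seventh click: 0.30–0.32 N m about 4° past click zero, against about 0.07–0.14 N m for an ordinary click.
- **Backing out:** I felt each of the five clicks resist with about −0.1 N m on leaving it. I opened the gripper within about 1° of the fifth click's rest.
- **Final check:** The bar reads 42.9° in the last picture, against 43.2° expected from its starting angle. The bottle, tub and gauge look undisturbed. The spanner is only partly in that picture, and I judged all of them by eye.
- **Disagreements:** Torque readings were noisy, at ±0.03 N m. The gripper read 10.3 mm closed on the 12 mm bar. No check failed.

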